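Roll the bronze sleeve up its chasing cradle and bolt it in

TASK

Without gripping or lifting it, push the bronze sleeve slowly up the ramp of the wooden cradle with the fingertips, never letting it run away or roll back down, until it settles in the dip against the stop at the top. Then push the steel bolt by its thumb plate fully in, so that it bars the way behind the sleeve. Leave the lid, jar, hammer and brush alone, and finish clear of everything.

Things in the scene. Friction and masses are not known exactly. Their poses are not given: they have to be found in the camera images.
- cradle: Fixed wooden cradle, 269 mm long, 116 mm wide. Origin: on the table, under the middle of the lane. Its x points uphill along the lane, y across the lane, z up. The lane is 96 mm wide (y -48 to 48 mm) between side rails 10 mm thick with tops 40 mm above the table. A steel bolt housing, 30 mm along x, 64 mm high, stands at x 52, y -48 to -70 mm. Values below are in this frame.
- ramp_foot (a point): Start of the ramp, mid-lane: cradle x -75, 12 mm above the table. Below it (towards -x) is a level landing 12 mm high, ending at a cross lip 22 mm high from x -150 to -142 mm. Uphill the ramp rises straight to the crest.
- ramp_crest (a point): Top of the ramp, mid-lane: cradle x 65, 36 mm above the table. Beyond it a dip falls gently to 31 mm at x 105, where the upright stop stands (75 mm high, 14 mm thick).
- sleeve_home (a point): Where the sleeve's centre is when it lies in the dip against the stop: cradle x 83, y 0, 56 mm above the table. Once past the crest the sleeve rolls the last 15 mm to the stop by itself.
- sleeve_center (a point): Centre of the bronze sleeve, a hollow-looking brass-coloured cylinder with smooth sides, 44 mm in diameter, 90 mm long, about 0.45 kg, waxed and slippery (friction about 0.35), lying across the cradle's lane (axis along the cradle's y). It starts on the level landing at the foot (centre 34 mm above the table) and rolls freely. The point's axes turn with the sleeve as it rolls.
- sleeve: The same sleeve; its origin is also at its centre, its y axis is the cylinder's axis.
- bolt (a joint): Steel bolt, a 10 mm rod lying across the cradle (along the cradle's y) at cradle x 52 mm, 50 mm above the table. 0 = drawn out, its end hidden in the housing (it starts 0 to 6 mm in, still clear of the lane); 0.035 m = fully in (end stop), where its end reaches 26 mm into the lane behind the sleeve that is home. It slides towards the cradle's +y, with about 2 N of friction, and stays where it is left.
- bolt_plate (a point): Middle of the outer face (looking to the cradle's -y) of the bolt's steel thumb plate, an upright plate 26 mm along the cradle's x, 8 mm thick, from 42 to 82 mm above the table; this point is 64 mm above the table and moves with the bolt. Push it towards the cradle's +y.
- burner_lid: Bystander: dark bronze burner lid, 80 mm across, 50 mm high with a knob; origin under its centre.
- wax_jar: Bystander: white jar with steel cap, 52 mm across, 65 mm high; origin under its centre.
- hammer: Bystander: hammer 220 mm long lying on the table.
- brush: Bystander: brush 170 mm long lying on the table.
There are look-alikes about, which are no part of the job. What is shaped like the sleeve but green or turquoise is not meant.

How it is judged:
By the outcome, as a careful person would: the job done as asked, in the order asked, and still so for the second after the job is handed in, with the robot touching nothing.
It also fails if it takes over 58 s, if anything falls off the work surface, if the arm or the gripper's body presses on something with over 40 N, if the wrist force passes 120 N, or if a joint passes its speed limit or range.

ROBOT

A 6-joint arm with a two-finger parallel gripper is mounted at the origin on the work surface. World frame = base frame: x ahead of the robot, y to its left, z up, the work surface at z = 0. Lengths are in mm, angles in rad, forces in N, time in s.
With the tool pointing down it reaches from about 275 to 750 mm from the base axis. Payload 10.2 kg.
Tool frame: the origin (TCP) lies at the very end of the fingers, on their centre line; the grasp point (between the pads) lies 19 mm behind it; z points along the fingers, y is the line along which they close (so a half turn about z gives the same grasp; the last joint's range is limited). The gripper opens to 85 mm and grips with 20 to 120 N. Pads are 22 mm wide; open, the fingers measure 114 mm over their backs; the gripper's body (76 mm by 85 mm) begins 54 mm behind the grasp point. The pads swing forward as they close: fully open they stand 13 mm farther back than shut.
Start: joints at [-1.562, 0.313, 1.498, -0, 1.331, -0.223], TCP at [120.594, -510.968, 231.294] pointing down, gripper open.
Joint ranges: [-2.94, 2.94], [-0.97, 2.17], [0.19, 2.56], [-1.23, 4.37], [0.02, 3.11], [-2.88, 2.88]. Speed limits (rad/s): [2.39, 2.39, 3.01, 3.14, 3.14, 3.14].

INTERFACE

Orientations are given as a unit quaternion [w, x, y, z].
In Python, from rig import ctrl gives the robot as it stands.
- The arm moves only by the shell command python3 -m pendant 'ROWS' [FORCE]. ROWS is JSON, a list that holds one entry, the list of rows, each a list of 5 numbers: the shift along the tool's x, y, z normalised to -1 to 1, where 1 is 200 mm, then the turn about the tool's z normalised to -1 to 1, where 1 is pi rad, then the opening, from 0 (shut) to 1 (fully open). In form: [[[dx, dy, dz, spin, hand], ...]]. A call has 1 to 12 rows; each row is the pose to reach, as a shift and turn from the pose commanded when the call began, along the tool's axes at that moment, turning the shorter way round; what a row does not reach only later rows make up. A row lasts 1/10 s, in which the tool goes at most 50 mm and 8.59 degrees, less where a joint would pass 70% of its speed; a pose out of reach is approached as far as the arm can. A call with a number of a shift or a turn outside -1 to 1 is refused whole. A call with a gripper value outside its range is refused whole. The fingers move at their own pace and stop on an object; FORCE is the grip in N (left out, the last holds). Time passes only in rows, so rows that repeat a pose let the fingers close. It gives the time, the measured TCP pose, the force, the opening and the grip force at its end, in the units of the state.
- ctrl.sense(): the state, without advancing time (a new reading comes with each control period).
- ctrl.capture(name): name is "scene" or "side" or "wrist"; returns (picture, depth): 480x640x3 uint8, blue, green, red; 480x640 float32, mm along the optical axis (not along the pixel's ray), 0 where there is no reading.
- ctrl.get_calibration(name): a dict with "K" (3x3 intrinsics, pixels), "origin" and "rotation" of the camera in the world. Camera axes: x right, y down, z forward; pixel columns grow to the right and rows downward; lengths in mm; the calibration is good to about 2 mm. A picture is of the moment at which its call begins: read the wrist's pose just before it. get_calibration takes no time and is no camera call; for the wrist camera it gives the pose at the moment of the call.
- ctrl.finish_job(): hands the job in; it is judged then, once.
The state is a dict: "time_s": time; "joints": joint angles; "dq": joint speeds; "tau": joint torques, N m; "eef_pos": TCP position; "ee_rot": TCP orientation; "force": force on the tool from outside, world axes, zero at the start; "wrist_torque": the same for the moment, N m; "grip_width": opening from 0.0 (shut) to 1.0 (fully open); "grip_force": force on a finger pad.
Only numpy, scipy, OpenCV 4.12 (cv2) and the standard library are available. Lean on these libraries where they do the work, as an engineer would, in place of code of your own. Each camera call takes 0.05 s, during which the arm holds its last target. There are 200 camera calls.

## Working session

There is one attempt and no reset: what is moved stays moved. The work goes in short steps, Python scripts to look and compute and a shell command to move; the robot and the scene stay as the last step left them, time stands still between calls to the robot, and variables do not carry over. Pictures are saved under pics/ and viewed, at most 10 in all, crops included, and the job is handed in when it is done.

```bash
mkdir -p pics
cat > h.py <<'E'
import numpy as np, cv2
from rig import ctrl
from scipy.spatial.transform import Rotation as R
def cloud(name):
    c=ctrl.get_calibration(name); im,d=ctrl.capture(name)
    K=np.array(c["K"]);o=np.array(c["origin"]).ravel();Rm=np.array(c["rotation"])
    v,u=np.mgrid[:480,:640]
    p=np.stack([(u-K[0,2])/K[0,0]*d,(v-K[1,2])/K[1,1]*d,d],-1)@Rm.T+o
    return im,d,p
def tool():
    s=ctrl.sense();q=s["ee_rot"];return np.array(s["eef_pos"]),R.from_quat([q[1],q[2],q[3],q[0]]).as_matrix()
E
python3 - <<'E'
from h import *
for n in("scene","side"):
    im,d,p=cloud(n);cv2.imwrite(f"pics/{n}0.png",im);np.savez(f"{n}0.npz",im=im,d=d,p=p)
    print(n,ctrl.get_calibration(n)["origin"])
print(ctrl.sense(),tool()[1].round(3))
E
```

```text
Traceback (most recent call last):
  File "h.py", line 8, in cloud
    p=np.stack([(u-K[0,2])/K[0,0]*d,(v-K[1,2])/K[1,1]*d,d],-1)@Rm.T+o
      ~~~~~~~~~~~~~~~~~~~~~~~~~~~~~~~~~~~~~~~~~~~~~~~~~~~~~~~~^~~~~
ValueError: matmul: Input operand 1 has a mismatch in its core dimension 0, with gufunc signature (n?,k),(k,m?)->(n?,m?) (size 4 is different from 3)
```

Rotation is a quaternion.

```bash
sed -i 's/;Rm=np.array(c\["rotation"\])/;q=c["rotation"];Rm=R.from_quat([q[1],q[2],q[3],q[0]]).as_matrix()/' h.py
python3 - <<'E'
from h import *
for n in("scene","side"):
    im,d,p=cloud(n);cv2.imwrite(f"pics/{n}0.png",im);np.savez(f"{n}0.npz",im=im,d=d,p=p)
    print(n,ctrl.get_calibration(n)["origin"])
print(ctrl.sense(),tool()[1].round(3))
E
```

```text
scene [1259.61885934 -120.55884372 1174.59388543]
side [ 336.44674677 -793.45794528  542.05070864]
{'time_s': 0.15, 'joints': array([-1.56239115e+00,  3.13313525e-01,  1.49825274e+00, -1.50290623e-05,
        1.33100462e+00, -2.23383631e-01]), 'dq': array([ 0.00053213, -0.00134737, -0.0038991 , -0.00167493,  0.00038434,
       -0.00087901]), 'tau': array([ 7.56089084e-04, -4.12375617e+01, -2.59792614e+01, -2.34713289e-04,
        3.38314043e-03,  1.29594281e-05]), 'eef_pos': array([ 120.59354279, -510.76359958,  230.87430775]), 'ee_rot': array([-4.87073627e-04,  9.93291431e-01,  1.15636903e-01,  4.52167232e-05]), 'force': array([-1.12834681, -0.86902033,  0.49352426]), 'wrist_torque': array([ 0.02123791, -0.0058747 , -0.00617929]), 'grip_force': 0.0, 'grip_width': 0.998411588614324} [[ 0.973  0.23  -0.   ]
 [ 0.23  -0.973  0.001]
 [ 0.    -0.001 -1.   ]]
```

View pics/scene0.png

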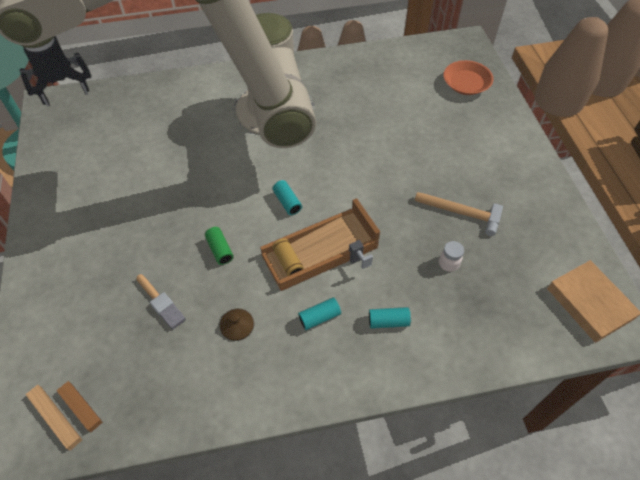

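View pics/side0.png

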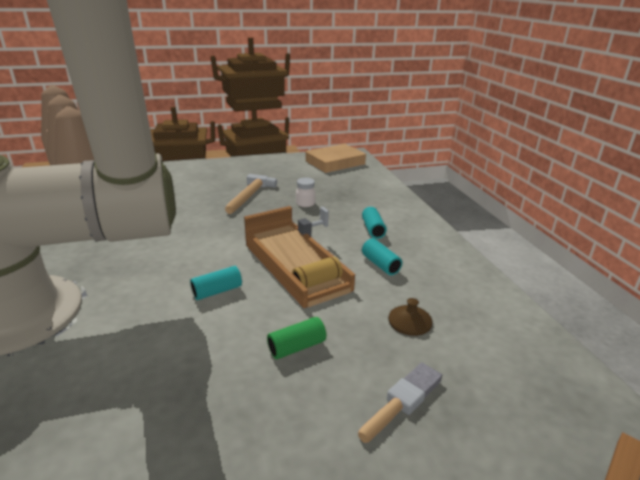

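The cradle spans roughly (262,245)–(378,240) in the scene view. The brass sleeve lies at (288,258), the stop at (365,222) and the bolt plate at (365,256). Next I'll measure them from the depth data.

Run:
```python
from h import *
z=np.load("scene0.npz");im,p=z["im"],z["p"]
hsv=cv2.cvtColor(im,cv2.COLOR_BGR2HSV)
v,u=np.mgrid[:480,:640]
roi=(u>250)&(u<390)&(v>195)&(v<295)
P=p[...]
for px in[(252,160),(300,300)]: print(px,hsv[px],P[px].round(0))
print("px hsv sleeve",hsv[257,288],"floor",hsv[240,320],"rail",hsv[270,320])
wood=roi&(hsv[...,1]>90)&(P[...,2]>5)&(hsv[...,0]<25)
rect=cv2.minAreaRect(P[wood][:,:2].astype(np.float32));print("rect",rect,wood.sum())
st=wood&(P[...,2]>62);q=P[st];print("stop",st.sum(),q.mean(0),cv2.minAreaRect(q[:,:2].astype(np.float32)))
ra=wood&(P[...,2]>35)&(P[...,2]<44)
sl=roi&(hsv[...,0]>=17)&(hsv[...,0]<30)&(hsv[...,1]>140)&(P[...,2]>25)&(u<310)
q=P[sl];print("sleeve",sl.sum(),q.mean(0),q[:,2].max(),cv2.minAreaRect(q[:,:2].astype(np.float32)))
g=roi&(hsv[...,1]<60)&(P[...,2]>50);q=P[g];print("steel",g.sum(),q.mean(0),q.max(0),q.min(0))
# cradle frame from rect
b=cv2.boxPoints(rect);print(b)
```

```text
(252, 160) [ 33  21 124] [ 447. -360.    0.]
(300, 300) [ 33  22 141] [652. -41.   0.]
px hsv sleeve [ 20 140 162] floor [ 16 108 156] rail [ 13 132  89]
rect ((811.1556396484375, -84.22808837890625), (275.879150390625, 856.5323486328125), 67.51533508300781) 5089
stop 293 [559.16799139 132.05004034 159.29658956] ((859.9552001953125, 40.437042236328125), (68.14169311523438, 859.0460815429688), 72.59437561035156)
sleeve 145 [556.58383595 -50.27803544  61.07384167] 1174.593885432316 ((885.68505859375, -70.96880340576172), (58.86826705932617, 752.1154174804688), 86.92110443115234)
steel 303 [654.17259403  95.87144092 174.4317621 ] [1259.61885934  176.61352062 1174.59388543] [ 439.74114995 -120.55884372   50.22192067]
[[ 362.69235   -47.897293]
 [1154.1128   -375.46625 ]
 [1259.6189   -120.55888 ]
 [ 468.1985    207.01007 ]]
```

```bash
cat > m.py <<'E'
from h import *
z=np.load("scene0.npz");im,P,d=z["im"],z["p"],z["d"]
hsv=cv2.cvtColor(im,cv2.COLOR_BGR2HSV)
v,u=np.mgrid[:480,:640]
roi=(u>250)&(u<390)&(v>195)&(v<295)&(d>0)&(P[...,2]<90)
f=lambda q:cv2.minAreaRect(q[:,:2].astype(np.float32))
wood=roi&(hsv[...,1]>85)&(P[...,2]>6)&(hsv[...,0]<25)
wood=cv2.morphologyEx(wood.astype(np.uint8),cv2.MORPH_OPEN,np.ones((3,3)))>0
rect=f(P[wood]);print("rect",rect,wood.sum())
b=cv2.boxPoints(rect);print(b)
st=wood&(P[...,2]>62);q=P[st];print("stop",st.sum(),q.mean(0),f(q))
ra=wood&(P[...,2]>36)&(P[...,2]<44);print("rails",ra.sum(),f(P[ra]))
sl=roi&(hsv[...,0]>=17)&(hsv[...,0]<30)&(hsv[...,1]>125)&(P[...,2]>25)&(u<310)
q=P[sl];print("sleeve",sl.sum(),q.mean(0),q[:,2].max(),f(q))
g=roi&(hsv[...,1]<60)&(P[...,2]>46);q=P[g];print("steel",g.sum(),q.mean(0),q.max(0),q.min(0))
o=cv2.resize(im[195:295,250:390],None,fx=5,fy=5,interpolation=cv2.INTER_CUBIC);cv2.imwrite("pics/crop.png",o)
E
python3 m.py
```

```text
rect ((531.5233154296875, 32.34514617919922), (126.35627746582031, 268.8985290527344), 14.43687915802002) 5051
[[ 436.82016  146.79774]
 [ 503.86017 -113.60976]
 [ 626.22644  -82.10745]
 [ 559.18646  178.30005]]
stop 265 [499.3348223  153.37438448  72.80787113] ((505.73736572265625, 153.75625610351562), (44.294715881347656, 132.67230224609375), 87.78656005859375)
rails 936 ((529.6309814453125, 29.794479370117188), (120.35570526123047, 263.1506652832031), 15.495749473571777)
sleeve 570 [554.02738052 -53.51254315  50.98960922] 60.65501115421375 ((548.0942993164062, -53.15628433227539), (101.549072265625, 41.432167053222656), 14.970674514770508)
steel 296 [587.6610032  119.69583799  63.22732647] [624.87874751 176.61352062  85.14819368] [439.74114995  96.74768022  46.08010206]
```

View pics/crop.png

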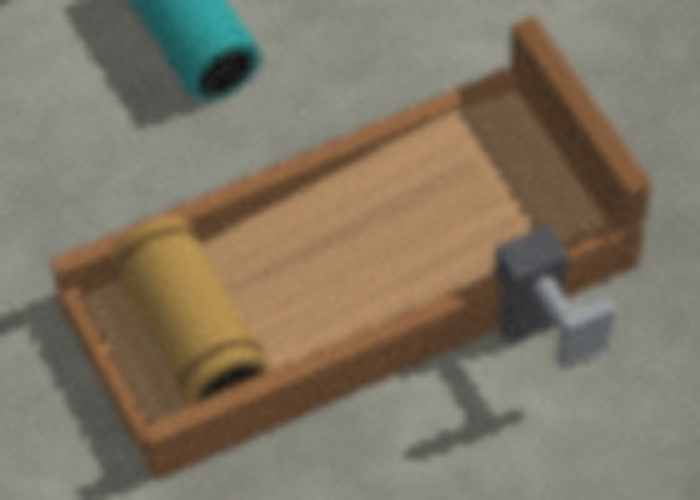

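The crop shows the sleeve on the landing beside the lip, the lane clear, and the bolt plate drawn out at the front right. Uphill heading is about 105°, with the cradle origin near (527,47). Next I'll move above the cradle with the fingers shut and the tool x axis turned uphill, then look again from there.

```bash
python3 -m pendant '[[[0.25,-0.18,0,0,0],[0.5,-0.36,0,0,0],[0.7,-0.5,0,0,0],[0.875,-0.633,0,0,0],[0.875,-0.633,0,0,0]]]' 30
python3 -m pendant '[[[0.25,-0.18,0,0,0],[0.5,-0.36,0,0,0],[0.7,-0.5,0,0,0],[0.875,-0.633,0,0,0],[0.875,-0.633,0,0,0]]]'
python3 -m pendant '[[[0.25,-0.18,0,-0.04,0],[0.5,-0.36,0,-0.08,0],[0.7,-0.5,0,-0.12,0],[0.875,-0.633,0,-0.165,0],[0.875,-0.633,0,-0.21,0],[0.875,-0.633,0,-0.255,0],[0.875,-0.633,0,-0.3,0],[0.875,-0.633,0,-0.345,0],[0.875,-0.633,0,-0.39,0],[0.875,-0.633,0,-0.435,0],[0.875,-0.633,0,-0.48,0],[0.875,-0.633,0,-0.51,0]]]'
python3 - <<'E'
from h import *
p,T=tool();print(p,T.round(3),ctrl.sense()["joints"].round(2))
im,d,P=cloud("wrist");cv2.imwrite("pics/w1.png",im);np.savez("w1.npz",im=im,d=d,p=P)
E
```

```text
time_s: 0.65
eef_pos: [263.7, -344.4, 231.4]
ee_rot: [-0.0, 0.993, 0.117, 0.0]
force: [0.0, 0.1, 0.5]
grip_width: 0.142
grip_force: 0.0
time_s: 1.15
eef_pos: [404.8, -180.9, 231.2]
ee_rot: [-0.0, 0.993, 0.118, 0.0]
force: [-0.3, -0.0, -1.0]
grip_width: 0.003
grip_force: 0.0
time_s: 2.35
eef_pos: [544.2, -20.7, 231.0]
ee_rot: [-0.0, 0.606, 0.795, -0.0]
force: [0.3, -0.5, -0.2]
grip_width: 0.003
grip_force: 0.0
[544.18370475 -20.68594668 231.00766591] [[-0.265  0.964 -0.001]
 [ 0.964  0.265  0.   ]
 [ 0.    -0.001 -1.   ]] [-0.25  0.36  1.44  0.    1.35 -0.52]
```

View pics/w1.png

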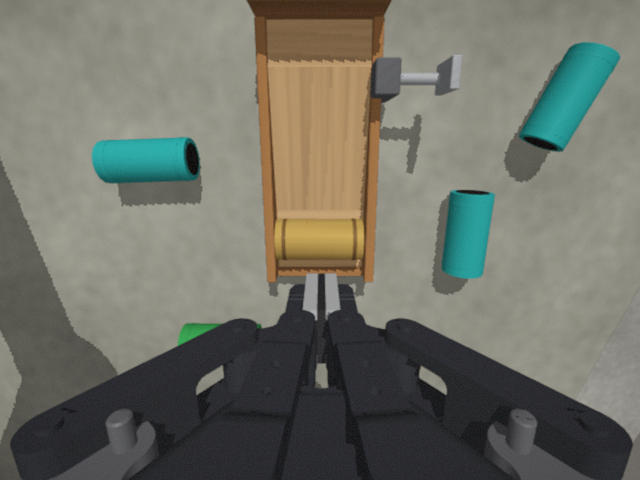

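The wrist view has the lane at columns 258–384, the sleeve at (320,240), the crest near row 62, the bolt housing at (386,77) and the plate at (452,75). The tool is already well aligned with the lane.

Run:
```python
from h import *
z=np.load("w1.npz");im,P,d=z["im"],z["p"],z["d"]
hsv=cv2.cvtColor(im,cv2.COLOR_BGR2HSV);v,u=np.mgrid[:480,:640]
tp,T=tool()
f=lambda q:cv2.minAreaRect(q[:,:2].astype(np.float32))
ok=(d>0)&(v<285)&(u>245)&(u<400)
L=(P-tp)@T   # tool-frame coordinates
zz=P[...,2]
rail=ok&(hsv[...,1]>85)&(abs(zz-40)<3)
for n,m in(("L",rail&(u<285)&(v>70)&(v<270)),("R",rail&(u>355)&(v>110)&(v<270))):
    q=L[m];c=np.polyfit(q[:,0],q[:,1],1);print("rail",n,m.sum(),"slope deg",np.degrees(np.arctan(c[0])),"y@-60,+60",np.polyval(c,[-60,60]),"yrange",np.percentile(q[:,1],[2,98]),zz[m].mean())
lane=ok&(u>300)&(u<340)
for a in(20,40,45,50,55,58,60,62,64,66,70,80,120,160,200,210): print(a,L[a,320].round(1),zz[a,320].round(1),end=" | ")
print()
for a in range(264,282,2): print(a,L[a,300].round(1),zz[a,300].round(1),end=" | ")
sl=ok&(hsv[...,0]>=17)&(hsv[...,0]<30)&(hsv[...,1]>125)&(v>205)&(zz>25)
q=L[sl];print("\nsleeve",sl.sum(),q.min(0),q.max(0),zz[sl].max(),f(q))
top=sl&(zz>zz[sl].max()-3);print("top x",L[top].mean(0))
g=(d>0)&(u>430)&(u<468)&(v>48)&(v<105)&(zz>30);q=L[g];print("plate",g.sum(),q.min(0),q.max(0),np.median(q,0)); 
g=g&(zz>76);q=L[g];print("platetop",q.min(0),q.max(0),q.mean(0))
```

```text
rail L 1760 slope deg -0.2701396014134983 y@-60,+60 [-53.48817966 -54.05396291] yrange [-58.54819155 -46.9630054 ] 38.364300626888806
rail R 1467 slope deg 0.2911195242481224 y@-60,+60 [50.3918106  51.00153515] yrange [46.07590246 55.76637824] 38.26792406867629
20 [ 1.740e+02 -2.000e-01  2.026e+02] 28.5 | 40 [ 1.572e+02 -2.000e-01  2.004e+02] 30.7 | 45 [152.6  -0.2 198.6] 32.5 | 50 [148.6  -0.2 198.9] 32.2 | 55 [144.1  -0.3 197.3] 33.8 | 58 [142.   -0.3 199.3] 31.8 | 60 [139.9  -0.3 197.5] 33.6 | 62 [138.1  -0.3 196.9] 34.2 | 64 [136.5  -0.3 197.3] 33.8 | 66 [134.5  -0.3 195.7] 35.4 | 70 [131.5  -0.3 197.3] 33.8 | 80 [123.1  -0.3 198.5] 32.6 | 120 [ 87.8  -0.5 204.3] 26.8 | 160 [ 48.9  -0.7 211.4] 19.7 | 200 [  5.7  -0.9 218.6] 12.5 | 210 [ -5.9  -0.9 220.6] 10.4 | 
264 [-69.7 -24.4 220.8] 10.3 | 266 [-71.8 -24.4 219.7] 11.4 | 268 [-72.7 -24.1 215.8] 15.3 | 270 [-73.1 -23.8 210.8] 20.3 | 272 [-75.  -23.8 209.4] 21.6 | 274 [-78.2 -24.  211.3] 19.7 | 276 [-89.9 -25.5 233. ] -1.9 | 278 [-92.8 -25.6 233.6] -2.5 | 280 [-95.  -25.6 232.7] -1.7 | 
sleeve 3590 [-52.81248126 -49.85260208 174.36910024] [-10.53985867  46.25609609 205.56495078] 56.68447156408354 ((-31.350173950195312, -1.7943382263183594), (41.8911247253418, 96.35255432128906), 0.6160899996757507)
top x [-32.46744036  -2.9376176  176.75051613]
plate 903 [107.94188655  97.36881487 148.85408303] [134.00288342 112.5467089  189.75950574] [120.36911756 104.87907709 159.58149828]
platetop [108.12933965 104.04883536 148.85408303] [134.00288342 112.5467089  155.00008009] [121.10736985 107.79106238 151.30193444]
```

The cradle origin in tool coordinates is about (69, -1.5), the sleeve is at cradle x -101, and the lip is at -142. I'll descend behind the sleeve, staying above the lip.

```bash
python3 -m pendant '[[[-0.18,-0.004,0.15,0,0],[-0.36,-0.008,0.3,0,0],[-0.36,-0.008,0.5,0,0],[-0.36,-0.008,0.7,0,0],[-0.36,-0.008,0.8,0,0],[-0.36,-0.008,0.8,0,0]]]'
python3 -m pendant '[[[0,0,0.07,0,0],[0,0,0.14,0,0],[0,0,0.19,0,0],[0,0,0.215,0,0],[0,0,0.215,0,0]]]'
python3 - <<'E'
from h import *
p,T=tool();print(p);im,d=ctrl.capture("wrist");cv2.imwrite("pics/w2.png",im)
E
```

```text
time_s: 3.0
eef_pos: [559.9, -90.2, 68.4]
ee_rot: [-0.003, 0.609, 0.793, -0.001]
force: [0.0, -0.5, 0.5]
grip_width: 0.0
grip_force: 0.0
time_s: 3.5
eef_pos: [561.3, -90.6, 27.7]
ee_rot: [-0.0, 0.608, 0.794, -0.0]
force: [-0.8, 0.8, -0.8]
grip_width: 0.002
grip_force: 0.0
[561.27808342 -90.57703942  27.73441733]
```

View pics/w2.png

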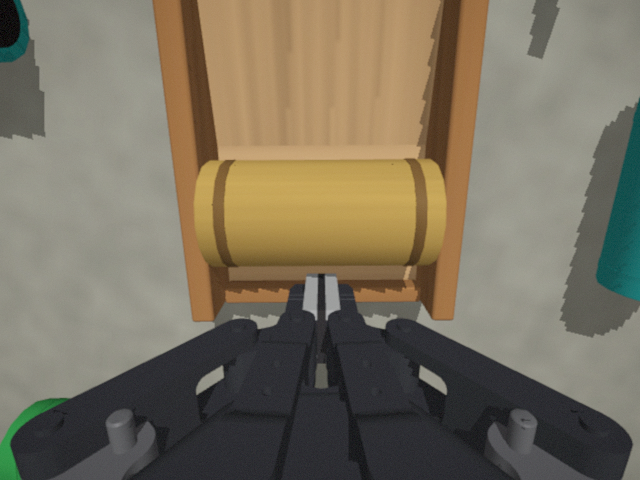

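The fingers are centred behind the sleeve (tip at (321,280), sleeve's near edge at row 265). I'll make a slow contact and push.

```bash
python3 -m pendant '[[[0.006,0,0,0,0],[0.012,0,0,0,0],[0.018,0,0,0,0],[0.024,0,0,0,0],[0.03,0,0,0,0],[0.036,0,0,0,0],[0.042,0,0,0,0],[0.048,0,0,0,0],[0.054,0,0,0,0],[0.06,0,0,0,0],[0.066,0,0,0,0],[0.072,0,0,0,0]]]'
cat > s.py <<'E'
from h import *
# sleeve centre & finger in cradle x (wrist view; cradle frame from first measurement)
o=np.array([544.2,-20.7,0])+69*np.array([-.265,.964,0])-1.5*np.array([.964,.265,0])
ux=np.array([-.265,.964,0]);uy=np.array([-.964,-.265,0])
tp,T=tool();im,d,P=cloud("wrist");h=cv2.cvtColor(im,cv2.COLOR_BGR2HSV)
v,u=np.mgrid[:480,:640]
m=((h[...,0]>=18)&(h[...,0]<30)&(h[...,1]>150)&(d>0)&(P[...,2]>28)&(v<290)).astype(np.uint8)
n,l,st,_=cv2.connectedComponentsWithStats(m);i=1+st[1:,4].argmax();q=P[l==i]
top=q[q[:,2]>np.percentile(q[:,2],97)-2.5]
A=q-o;x=A@ux;y=A@uy
rect=cv2.minAreaRect(np.c_[x,y].astype(np.float32))
print("area",st[i,4],"tcp x,y,z",((tp-o)@ux).round(1),((tp-o)@uy).round(1),tp[2].round(1),"sleeve top x",((top-o)@ux).mean().round(1),"y",y.min().round(1),y.max().round(1),"zmax",np.percentile(q[:,2],98).round(1),"rect",np.round(rect[0],1),round(rect[2],2),"F",ctrl.sense()["force"].round(1))
E
python3 s.py
```

```text
time_s: 4.75
eef_pos: [557.7, -76.7, 28.3]
ee_rot: [-0.0, 0.608, 0.794, 0.0]
force: [-0.4, 0.5, 0.0]
grip_width: -0.003
grip_force: 0.1
area 82 tcp x,y,z -126.5 0.3 28.3 sleeve top x -103.9 y 28.4 35.4 zmax 52.5 rect [-106.3   30.7] 43.36 F [ 1.   0.2 -0.5]
```

```bash
sed -i 's/h\[...,1\]>150/h[...,1]>115/' s.py; python3 s.py
python3 - <<'E'
from h import *
im,d=ctrl.capture("side");cv2.imwrite("pics/s2.png",cv2.resize(im[200:320,220:380],None,fx=4,fy=4))
E
```

```text
area 19247 tcp x,y,z -126.3 0.3 28.3 sleeve top x -92.1 y -35.3 35.5 zmax 54.6 rect [-91.8   0.1] 89.99 F [-0.2 -0.3  0.7]
```

View pics/s2.png

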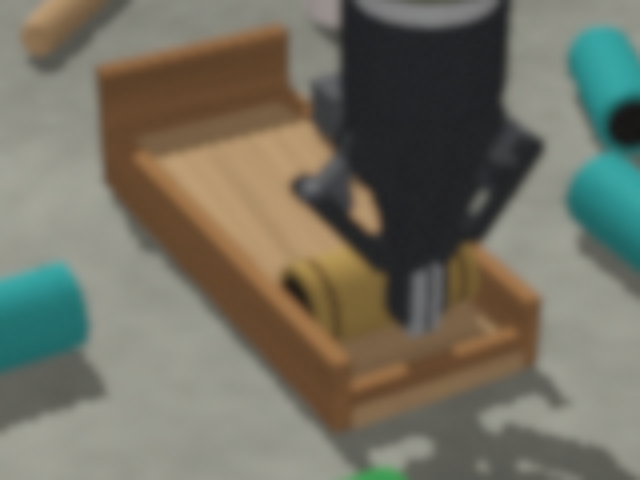

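The side crop shows the fingertips just touching the sleeve (contact at about (400,300)), with nothing else in the way. The sleeve is at cradle x -92, so I'll carry on up the ramp at 20–25 mm/s, raising the tip with the slope.

```bash
python3 -m pendant '[[[0.009,0,0,0,0],[0.018,0,0,0,0],[0.028,0,0,0,0],[0.038,0,0,0,0],[0.048,0,0,0,0],[0.058,0,0,0,0],[0.068,0,0,0,0],[0.078,0,0,0,0],[0.088,0,-0.002,0,0],[0.098,0,-0.004,0,0],[0.108,0,-0.006,0,0],[0.118,0,-0.008,0,0]]]'
python3 s.py
python3 -m pendant '[[[0.011,0,-0.002,0,0],[0.022,0,-0.004,0,0],[0.033,0,-0.006,0,0],[0.044,0,-0.008,0,0],[0.055,0,-0.01,0,0],[0.066,0,-0.012,0,0],[0.077,0,-0.014,0,0],[0.088,0,-0.016,0,0],[0.099,0,-0.018,0,0],[0.11,0,-0.02,0,0],[0.121,0,-0.022,0,0],[0.132,0,-0.024,0,0]]]'
python3 s.py
```

```text
time_s: 6.1
eef_pos: [551.8, -54.0, 30.1]
ee_rot: [0.0, 0.608, 0.794, 0.0]
force: [1.7, -2.4, 1.6]
grip_width: -0.0
grip_force: 1.4
area 18794 tcp x,y,z -103.1 -0.0 30.1 sleeve top x -69.4 y -35.5 36.3 zmax 55.7 rect [-69.4   0.5] 0.74 F [ 0.9 -1.4  1.6]
time_s: 7.35
eef_pos: [544.7, -28.3, 34.8]
ee_rot: [0.0, 0.608, 0.794, 0.0]
force: [-0.0, -2.3, 1.1]
grip_width: -0.0
grip_force: 1.4
area 18874 tcp x,y,z -76.4 0.0 34.8 sleeve top x -42.6 y -35.6 37.1 zmax 60.2 rect [-42.7   0.8] 0.31 F [-0.2 -0.4 -0.5]
```

```bash
for i in 1; do :; done
python3 -m pendant '[[[0.012,0,-0.002,0,0],[0.024,0,-0.004,0,0],[0.036,0,-0.006,0,0],[0.048,0,-0.008,0,0],[0.06,0,-0.01,0,0],[0.072,0,-0.012,0,0],[0.084,0,-0.014,0,0],[0.096,0,-0.016,0,0],[0.108,0,-0.018,0,0],[0.12,0,-0.02,0,0],[0.132,0,-0.022,0,0],[0.144,0,-0.024,0,0]]]'
python3 s.py
python3 -m pendant '[[[0.012,0,-0.002,0,0],[0.024,0,-0.004,0,0],[0.036,0,-0.006,0,0],[0.048,0,-0.008,0,0],[0.06,0,-0.01,0,0],[0.072,0,-0.012,0,0],[0.084,0,-0.014,0,0],[0.096,0,-0.016,0,0],[0.108,0,-0.018,0,0],[0.12,0,-0.02,0,0],[0.132,0,-0.022,0,0],[0.144,0,-0.024,0,0]]]'
python3 s.py
```

```text
time_s: 8.6
eef_pos: [537.2, -0.5, 39.5]
ee_rot: [-0.0, 0.608, 0.794, 0.0]
force: [0.0, -2.5, 1.9]
grip_width: 0.0
grip_force: 1.4
area 19035 tcp x,y,z -47.6 -0.1 39.5 sleeve top x -13.7 y -34.9 36.9 zmax 65.2 rect [-13.4   1. ] 89.94 F [ 0.9 -1.1  0.5]
time_s: 9.85
eef_pos: [529.7, 27.4, 44.3]
ee_rot: [-0.0, 0.608, 0.794, -0.0]
force: [1.3, -3.3, 2.4]
grip_width: 0.001
grip_force: 1.4
area 20912 tcp x,y,z -18.8 -0.2 44.3 sleeve top x 15.0 y -55.9 38.1 zmax 70.1 rect [15.1 -8.9] 0.69 F [ 0.6 -1.  -0.5]
```

```bash
python3 -m pendant '[[[0.012,0,-0.002,0,0],[0.024,0,-0.004,0,0],[0.036,0,-0.006,0,0],[0.048,0,-0.008,0,0],[0.06,0,-0.01,0,0],[0.072,0,-0.012,0,0],[0.084,0,-0.014,0,0],[0.096,0,-0.016,0,0],[0.108,0,-0.018,0,0],[0.12,0,-0.02,0,0],[0.132,0,-0.022,0,0],[0.144,0,-0.024,0,0]]]'
python3 s.py
python3 -m pendant '[[[0.007,0,-0.001,0,0],[0.014,0,-0.002,0,0],[0.021,0,-0.003,0,0],[0.028,0,-0.004,0,0],[0.035,0,-0.006,0,0],[0.042,0,-0.007,0,0],[0.049,0,-0.008,0,0],[0.056,0,-0.009,0,0],[0.063,0,-0.01,0,0],[0.07,0,-0.012,0,0],[0.077,0,-0.013,0,0],[0.084,0,-0.014,0,0]]]'
python3 s.py
```

```text
time_s: 11.1
eef_pos: [522.2, 55.1, 49.1]
ee_rot: [-0.0, 0.608, 0.794, -0.0]
force: [0.3, -3.7, 1.2]
grip_width: -0.0
grip_force: 1.4
area 19162 tcp x,y,z 10.0 -0.4 49.1 sleeve top x 43.7 y -36.3 39.0 zmax 75.1 rect [43.8  1.3] 0.15 F [ 0.4 -0.1  0.1]
time_s: 12.35
eef_pos: [517.9, 71.3, 51.9]
ee_rot: [0.0, 0.608, 0.794, 0.0]
force: [1.1, -2.0, 1.1]
grip_width: 0.002
grip_force: 1.4
area 21148 tcp x,y,z 26.7 -0.5 51.9 sleeve top x 60.4 y -37.4 53.5 zmax 77.9 rect [52.9  7.9] 0.23 F [ 0.6 -1.9  1.5]
```

```bash
python3 -m pendant '[[[0.004,0,-0.001,0,0],[0.008,0,-0.001,0,0],[0.012,0,-0.002,0,0],[0.016,0,-0.002,0,0],[0.02,0,-0.003,0,0],[0.024,0,-0.003,0,0],[0.029,0,-0.003,0,0],[0.034,0,-0.003,0,0],[0.04,0,-0.003,0,0],[0.046,0,-0.003,0,0],[0.052,0,-0.003,0,0],[0.058,0,-0.003,0,0]]]'
python3 s.py
```

```text
time_s: 13.6
eef_pos: [514.8, 82.5, 52.5]
ee_rot: [-0.0, 0.608, 0.794, -0.0]
force: [-0.3, 0.5, -0.4]
grip_width: 0.0
grip_force: 0.0
area 19646 tcp x,y,z 38.3 -0.5 52.5 sleeve top x 84.0 y -35.2 36.7 zmax 76.6 rect [79.6  0.9] 1.24 F [ 1.6  0.5 -0.3]
```

The sleeve is home (x 84). I'll back off, lift, and go round to the bolt plate.

```bash
python3 -m pendant '[[[-0.05,0,0,0,0],[-0.1,0,-0.05,0,0],[-0.1,0,-0.2,0,0],[-0.1,0,-0.4,0,0],[-0.1,0,-0.5,0,0],[-0.1,0,-0.5,0,0]]]'
python3 -m pendant '[[[0.05,0.2,0,0,0],[0.1,0.4,0,0,0],[0.17,0.6,0,0,0],[0.17,0.717,0,0,0],[0.17,0.717,0,0,0]]]'
cat > b.py <<'E'
exec(open("s.py").read().split("v,u=")[0])
v,u=np.mgrid[:480,:640]
X=(P-o)@ux;Y=(P-o)@uy;Z=P[...,2]
g=(d>0)&(abs(X-52)<18)&(Y<-72)&(Y>-130)&(Z>66)&(Z<90)&(h[...,1]<70)
q=np.c_[X[g],Y[g],Z[g]];print(g.sum(),np.percentile(q,[2,50,98],axis=0).round(1))
print("tcp",(tp-o)@ux,(tp-o)@uy,tp[2]);cv2.imwrite("pics/w3.png",im)
E
python3 b.py
```

```text
time_s: 14.25
eef_pos: [521.7, 62.1, 156.1]
ee_rot: [0.003, 0.608, 0.794, 0.002]
force: [0.2, 0.1, -0.5]
grip_width: -0.004
grip_force: 0.0
time_s: 14.75
eef_pos: [651.0, 133.3, 150.6]
ee_rot: [-0.001, 0.608, 0.794, -0.0]
force: [-0.5, 0.3, -0.1]
grip_width: -0.001
grip_force: 0.0
572 [[  41.1 -113.8   67.1]
 [  54.6 -110.7   79.8]
 [  65.8 -106.2   81.3]]
tcp 51.149699605531154 -145.25362442444768 150.5926745670939
```

View pics/w3.png

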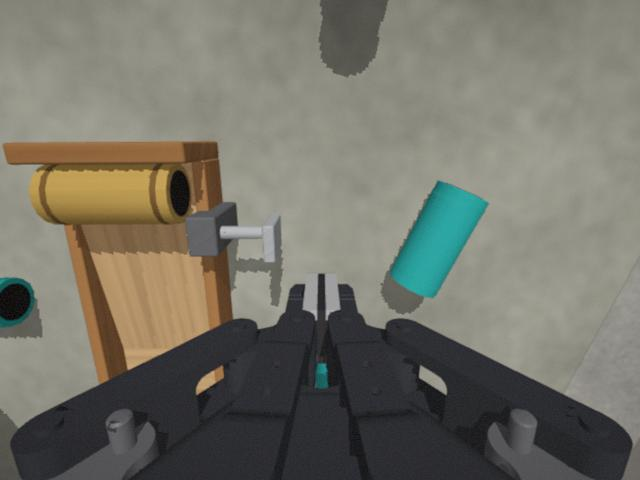

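The sleeve sits against the stop ((110,195)). The plate is at (272,238), with its outer face at cradle y -114. I'll descend beside it and push.

```bash
python3 -m pendant '[[[0.01,0,0.15,0,0],[0.01,0,0.3,0,0],[0.01,0,0.42,0,0],[0.01,0,0.475,0,0],[0.01,0,0.475,0,0]]]'
python3 -m pendant '[[[0,-0.015,0,0,0],[0,-0.03,0,0,0],[0,-0.045,0,0,0],[0,-0.06,0,0,0],[0,-0.075,0,0,0],[0,-0.09,0,0,0],[0,-0.105,0,0,0],[0,-0.12,0,0,0],[0,-0.135,0,0,0],[0,-0.15,0,0,0],[0,-0.165,0,0,0],[0,-0.18,0,0,0]]]'
python3 b.py
```

```text
time_s: 15.3
eef_pos: [648.1, 134.5, 56.3]
ee_rot: [-0.001, 0.608, 0.794, -0.001]
force: [0.1, -0.1, 0.3]
grip_width: -0.003
grip_force: 0.0
time_s: 16.5
eef_pos: [614.3, 125.7, 57.6]
ee_rot: [0.0, 0.608, 0.794, 0.0]
force: [2.5, 0.7, 1.7]
grip_width: 0.001
grip_force: 1.1
2493 [[  53.2 -120.7   66.8]
 [  64.  -101.6   79.4]
 [  65.9  -86.8   89. ]]
tcp 53.55115519858423 -107.82529658596216 57.6251742525141
```

```bash
python3 -m pendant '[[[0,-0.005,0,0,0],[0,-0.01,0,0,0],[0,-0.015,0,0,0],[0,-0.02,0,0,0],[0,-0.025,0,0,0],[0,-0.03,0,0,0],[0,-0.035,0,0,0],[0,-0.04,0,0,0],[0,-0.045,0,0,0],[0,-0.05,0,0,0]]]'
python3 -m pendant '[[[0,-0.004,0,0,0],[0,-0.008,0,0,0]]]'
python3 -m pendant '[[[0,-0.004,0,0,0],[0,-0.008,0,0,0]]]'
```

```text
time_s: 17.55
eef_pos: [604.7, 123.1, 57.5]
ee_rot: [0.0, 0.608, 0.794, -0.0]
force: [1.5, -0.1, 1.8]
grip_width: -0.002
grip_force: 1.0
time_s: 17.75
eef_pos: [603.1, 122.7, 57.5]
ee_rot: [0.0, 0.608, 0.794, -0.0]
force: [2.5, -0.4, 1.8]
grip_width: 0.001
grip_force: 1.0
time_s: 17.95
eef_pos: [601.6, 122.3, 57.5]
ee_rot: [-0.0, 0.608, 0.794, -0.0]
force: [3.1, -0.3, 2.2]
grip_width: 0.0
grip_force: 1.0
```

```bash
python3 -m pendant '[[[0,-0.005,0,0,0],[0,-0.01,0,0,0]]]' | sed -n '2p;4p'
python3 -m pendant '[[[0,-0.005,0,0,0],[0,-0.01,0,0,0]]]'| sed -n '2p;4p'
python3 -m pendant '[[[0,-0.005,0,0,0],[0,-0.01,0,0,0]]]'| sed -n '2p;4p'
```

```text
eef_pos: [600.2, 121.9, 57.6]
force: [6.8, 0.9, -1.3]
eef_pos: [600.0, 121.8, 57.8]
force: [18.2, 4.1, -7.2]
eef_pos: [599.9, 121.7, 58.0]
force: [28.0, 8.5, -12.6]
```

The force climbs to 28 N with no further motion, so the bolt is at its end stop. I'll back off, lift clear and check.

```bash
python3 -m pendant '[[[0,0.03,0,0,0],[0,0.1,0,0,0],[0,0.2,0,0,0],[0,0.2,0,0,0],[0,0.2,-0.2,0,0],[0,0.2,-0.4,0,0],[0,0.2,-0.6,0,0],[0,0.2,-0.6,0,0]]]'
python3 -m pendant '[[[-0.2,0,-0.1,0,0],[-0.4,0,-0.2,0,0],[-0.5,0,-0.2,0,0],[-0.5,0,-0.2,0,0]]]'
python3 b.py; python3 s.py
python3 - <<'E'
from h import *
im,d=ctrl.capture("scene");cv2.imwrite("pics/f.png",cv2.resize(im[180:320,220:400],None,fx=4,fy=4))
E
```

```text
time_s: 19.35
eef_pos: [635.6, 131.3, 183.3]
ee_rot: [0.003, 0.608, 0.794, 0.003]
force: [-0.1, -0.4, -0.2]
grip_width: 0.004
grip_force: 0.0
time_s: 19.75
eef_pos: [660.2, 32.3, 216.1]
ee_rot: [-0.001, 0.609, 0.793, -0.001]
force: [-0.6, 0.7, -0.1]
grip_width: -0.002
grip_force: 0.0
449 [[ 39.7 -79.6  66.8]
 [ 52.2 -76.8  79.8]
 [ 64.8 -72.2  81.5]]
tcp -48.61471834503675 -127.38652561410278 216.08842863601603
area 6586 tcp x,y,z -46.7 -127.5 215.7 sleeve top x 83.1 y -44.5 53.9 zmax 76.8 rect [83.6  4.7] 89.97 F [-0.2  0.4 -0.5]
```

View pics/w3.png

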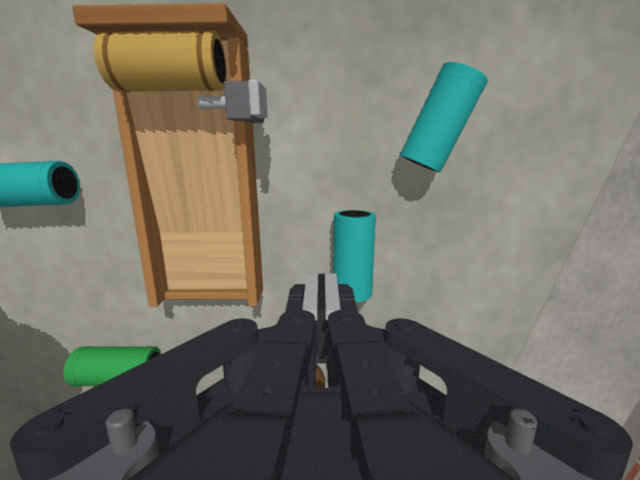

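The sleeve rests against the stop at (160,60). The bolt's end reaches into the lane at (210,102) behind it, and the plate is against the housing. The arm is clear.

```bash
python3 -m pendant '[[[0,0,0,0,0],[0,0,0,0,0],[0,0,0,0,0]]]' | head -1; python3 -c "
from rig import ctrl
print(ctrl.finish_job())"
```

```text
time_s: 20.2
the job is handed in; nothing more can be done
None
```

I pushed the sleeve up the ramp into the dip against the stop and pushed the bolt in to its end stop behind it. The arm finished clear of everything, and I handed the job in at about 20 s of the 58 s allowed.

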